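# Load the control-panel rail from the kitting rack in order

## Robot

A 6-joint arm with a two-finger parallel gripper is mounted at the origin on the work surface. World frame = base frame: x ahead of the robot, y to its left, z up, the work surface at z = 0. Lengths are in m, angles in degrees, forces in N, time in s.
With the tool pointing down it reaches from about 0.35 to 0.875 m from the base axis. Payload 4.2 kg.
Tool frame: the origin (TCP) lies on the front face of the gripper's body, between the roots of the fingers; the fingertips stand finger_overhang ahead of it and the grasp point (between the pads) lies 51 mm ahead of it (finger_overhang is the distance from the TCP to the fingertips, in m); z points along the fingers, y is the line along which they close (so a half turn about z gives the same grasp; the last joint's range is limited). The gripper opens to 87 mm and grips with 3 to 60 N. Pads are 19 mm wide; open, the fingers measure 117 mm over their backs; the gripper's body (75 mm by 190 mm) begins 51 mm behind the grasp point.
Start: joints at [84.546, 22.042, 0.453, 0, -68.411, -14.817], TCP at [0.217, 0.586, 0.292] pointing down, gripper open.
Joint ranges: [-179.83, 179.83], [-69.29, 118.12], [-61.27, 80.66], [-181.25, 117.63], [-171.15, -9.14], [-177.46, 177.46]. Speed limits (degrees/s): [159.86, 159.86, 180, 180, 180, 180].

## Interface

Orientations are given as a 3x3 rotation matrix whose columns are the frame's x, y, z axes.
In Python, from station import sense, capture, camera_model, finish_job, finger_overhang gives the robot as it stands. The module is installed in compiled form; this text tells all that it offers.
- The arm moves only by the tool jog_arm, never from a script. Its argument "rows" is a list that holds one entry, the list of rows, each a list of 4 numbers: the shift along the tool's x, y, z in m, then the turn about the tool's z in rad. A call has 1 to 20 rows; each row shifts and turns the commanded pose from where the row before left it, along the tool's axes as they then stand; what a row does not reach is not made up. A row lasts 1/8 s, in which the tool goes at most 62.5 mm and 10.7 degrees, less where a joint would pass 70% of its speed; a pose out of reach is approached as far as the arm can. A call is refused whole if a number of a shift passes 0.0625 or a number of a turn 0.188, either way. A call with a gripper value outside its range is refused whole. "claw" is the opening, from 0 (shut) to 1 (fully open), set as the call begins (left out, the last holds). The fingers move at their own pace and stop on an object; the grip force is fixed at half the most. Time passes only in rows, so rows that do not move let the fingers close. It gives the time, the measured TCP pose, the force, the opening and the grip force at its end, in the units of the state.
- sense(): the state, without advancing time (a new reading comes with each control period).
- capture(name): name is "side" or "top"; returns the picture (420x560x3 uint8, red, green, blue); there is no depth.
- camera_model(name): a dict with "fovy" (degrees; the focal length in pixels is half the picture's height over the tangent of half this angle, whatever the lens; pixels are square), "cx", "cy" (the principal point, pixels), "k1" (the pictures are not rectified: a ray, as slopes to the right and down, at radius r is drawn at 1 + k1 r^2 times it, then the intrinsics apply), "eye" and "rotation" of the camera in the world. Camera axes: x right, y down, z forward; pixel columns grow to the right and rows downward; lengths in m; the calibration is good to about 2 mm. A picture is of the moment at which its call begins. camera_model takes no time and is no camera call.
- finish_job(): hands the job in; it is judged then, once.
The state is a dict: "time_s": time; "joints": joint angles; "joint_velocities": joint speeds; "effort": joint torques, N m; "tcp_pos": TCP position; "ee_rot": TCP orientation; "wrist_force": force on the tool from outside, world axes, zero at the start; "moment": the same for the moment, N m; "gripper_width": opening from 0.0 (shut) to 1.0 (fully open); "gripper_force": force on a finger pad.
Only numpy, scipy, OpenCV 4.12 (cv2) and the standard library are available. Lean on these libraries where they do the work, as an engineer would, in place of code of your own. Each camera call takes 0.05 s, during which the arm holds its last target. There are 200 camera calls.

## Task

Move the four modules from the wooden kitting rack onto the rail of the mounting plate, one in each marked bay, keeping their row order counted from the red end stop: the module that starts at the robot's left end of the rack goes into the bay next to the red end stop, its right-hand neighbour into the second bay, and so on. Keep every module upright, and leave all four centred in their bays, squarely across the rail and seated fully down on it.

Things in the scene. Friction and masses are not known exactly. Their poses are not given: they have to be found in the camera images.
- breaker_center (a point): white circuit breaker (black toggle on top): loose upright box 54 (its x) x 36 (y) x 60 mm (z, up), about 0.16 kg. This point is its centre, 30 mm above its lowest edge. Underneath, a groove along its y, 46 wide, 5 deep, open at both ends, straddles the 30 mm wide cradle or rail with 8 mm play to each side; it rests on the groove roof. Pinch from above across 54 or 36 mm.
- contactor_center (a point): black contactor (grey square on top): loose upright box 54 (its x) x 36 (y) x 60 mm (z, up), about 0.16 kg. This point is its centre, 30 mm above its lowest edge. Underneath, a groove along its y, 46 wide, 5 deep, open at both ends, straddles the 30 mm wide cradle or rail with 8 mm play to each side; it rests on the groove roof. Pinch from above across 54 or 36 mm.
- relay_center (a point): yellow safety relay (black top panel with small lamps): loose upright box 54 (its x) x 36 (y) x 60 mm (z, up), about 0.16 kg. This point is its centre, 30 mm above its lowest edge. Underneath, a groove along its y, 46 wide, 5 deep, open at both ends, straddles the 30 mm wide cradle or rail with 8 mm play to each side; it rests on the groove roof. Pinch from above across 54 or 36 mm.
- supply_center (a point): blue power supply (white slats on top): loose upright box 54 (its x) x 36 (y) x 60 mm (z, up), about 0.16 kg. This point is its centre, 30 mm above its lowest edge. Underneath, a groove along its y, 46 wide, 5 deep, open at both ends, straddles the 30 mm wide cradle or rail with 8 mm play to each side; it rests on the groove roof. Pinch from above across 54 or 36 mm.
- cradle_breaker: fixed wooden cradle on the kitting rack under the white module's starting place, with white tabs at front and back. Block 30 (x) x 40 (y) x 8 mm, origin at the centre of its underside, 6 mm above the table; y runs along the rack to the robot's left (+y). Four cradles in a row, 70 mm apart, on a board 85 x 320 mm.
- cradle_contactor: fixed wooden cradle on the kitting rack under the black module's starting place, with black tabs at front and back. Block 30 (x) x 40 (y) x 8 mm, origin at the centre of its underside, 6 mm above the table; y runs along the rack to the robot's left (+y). Four cradles in a row, 70 mm apart, on a board 85 x 320 mm.
- cradle_relay: fixed wooden cradle on the kitting rack under the yellow module's starting place, with yellow tabs at front and back. Block 30 (x) x 40 (y) x 8 mm, origin at the centre of its underside, 6 mm above the table; y runs along the rack to the robot's left (+y). Four cradles in a row, 70 mm apart, on a board 85 x 320 mm.
- cradle_supply: fixed wooden cradle on the kitting rack under the blue module's starting place, with blue tabs at front and back. Block 30 (x) x 40 (y) x 8 mm, origin at the centre of its underside, 6 mm above the table; y runs along the rack to the robot's left (+y). Four cradles in a row, 70 mm apart, on a board 85 x 320 mm.
- rail: fixed aluminium plate 104 x 380 x 3 mm with a dark rail along its y, 30 wide, 360 long, top at z = 10.5 mm. Origin: centre of the underside, on the table. Bay centres at y = -105, -35, 35, 105 mm, each with orange strips both sides of the rail. Seated module: centre at z = 35.5 mm, its x across the rail (either way round). End stops on the rail at y = 160 and -160 mm.
- stop_red: fixed red end stop, 44 x 12 x 26 mm high, origin at the centre of its underside, on the rail's top at y = 160 or -160 mm of the rail's frame (varies; a grey one stands at the other end). The row begins at it: the bay centres lie 55, 125, 195 and 265 mm from it.

How it is judged (in metres and radians):
At the end, for the whole second after the job is handed in: All modules released, at rest, upright within 4 degrees, seated (centre 32 to 39 mm above the plate's underside), within 12 mm of the rail's centre line and 0.2 rad of square; each within 13 mm of its bay's centre along the rail, in the rack's order from the robot's left, counted from the red stop (z of breaker_center in the frame of rail between 0.032 and 0.039 m and x of breaker_center in the frame of rail between -0.012 and 0.012 m and (y of breaker_center in the frame of rail between -0.118 and -0.092 m or y of breaker_center in the frame of rail between -0.048 and -0.022 m or y of breaker_center in the frame of rail between 0.022 and 0.048 m or y of breaker_center in the frame of rail between 0.092 and 0.118 m) and angle between each of breaker_center, contactor_center, relay_center, supply_center's own z axis and vertical below 0.07 rad and angle between the x axis of each of breaker_center, contactor_center, relay_center, supply_center and the x axis of rail, either way round below 0.2 rad and linear speed of each of breaker, contactor, relay, supply below 0.01 m/s and angular speed of each of breaker, contactor, relay, supply below 0.1 rad/s and z of contactor_center in the frame of rail between 0.032 and 0.039 m and x of contactor_center in the frame of rail between -0.012 and 0.012 m and (y of contactor_center in the frame of rail between -0.118 and -0.092 m or y of contactor_center in the frame of rail between -0.048 and -0.022 m or y of contactor_center in the frame of rail between 0.022 and 0.048 m or y of contactor_center in the frame of rail between 0.092 and 0.118 m) and z of relay_center in the frame of rail between 0.032 and 0.039 m and x of relay_center in the frame of rail between -0.012 and 0.012 m and (y of relay_center in the frame of rail between -0.118 and -0.092 m or y of relay_center in the frame of rail between -0.048 and -0.022 m or y of relay_center in the frame of rail between 0.022 and 0.048 m or y of relay_center in the frame of rail between 0.092 and 0.118 m) and z of supply_center in the frame of rail between 0.032 and 0.039 m and x of supply_center in the frame of rail between -0.012 and 0.012 m and (y of supply_center in the frame of rail between -0.118 and -0.092 m or y of supply_center in the frame of rail between -0.048 and -0.022 m or y of supply_center in the frame of rail between 0.022 and 0.048 m or y of supply_center in the frame of rail between 0.092 and 0.118 m) and (horizontal distance between cradle_breaker and cradle_contactor above 0.105 m or horizontal distance between breaker_center and contactor_center below 0.105 m) and (horizontal distance between cradle_breaker and cradle_relay above 0.105 m or horizontal distance between breaker_center and relay_center below 0.105 m) and (horizontal distance between cradle_breaker and cradle_supply above 0.105 m or horizontal distance between breaker_center and supply_center below 0.105 m) and (horizontal distance between cradle_contactor and cradle_relay above 0.105 m or horizontal distance between contactor_center and relay_center below 0.105 m) and (horizontal distance between cradle_contactor and cradle_supply above 0.105 m or horizontal distance between contactor_center and supply_center below 0.105 m) and (horizontal distance between cradle_relay and cradle_supply above 0.105 m or horizontal distance between relay_center and supply_center below 0.105 m) and (y of any of cradle_contactor, cradle_relay, cradle_supply in the frame of cradle_breaker above 0.03 m or horizontal distance between breaker_center and stop_red below 0.07 m) and (y of any of cradle_breaker, cradle_relay, cradle_supply in the frame of cradle_contactor above 0.03 m or horizontal distance between contactor_center and stop_red below 0.07 m) and (y of any of cradle_breaker, cradle_contactor, cradle_supply in the frame of cradle_relay above 0.03 m or horizontal distance between relay_center and stop_red below 0.07 m) and (y of any of cradle_breaker, cradle_contactor, cradle_relay in the frame of cradle_supply above 0.03 m or horizontal distance between supply_center and stop_red below 0.07 m)); the robot touches nothing.
It fails at once if the white module is tipped over (more than 40 degrees) (angle between breaker_center's own z axis and vertical above 0.7 rad).
It fails at once if the black module is tipped over (more than 40 degrees) (angle between contactor_center's own z axis and vertical above 0.7 rad).
It fails at once if the yellow module is tipped over (more than 40 degrees) (angle between relay_center's own z axis and vertical above 0.7 rad).
It fails at once if the blue module is tipped over (more than 40 degrees) (angle between supply_center's own z axis and vertical above 0.7 rad).
It also fails if it takes over 96 s, if anything falls off the work surface, if the arm or the gripper's body presses on something with over 40 N, if the wrist force passes 120 N, or if a joint passes its speed limit or range.

## Working session

There is one attempt and no reset: what is moved stays moved. The work goes in short steps, Python scripts to look and compute and a tool call to move; the robot and the scene stay as the last step left them, time stands still between calls to the robot, and variables do not carry over. Pictures are saved under pics/ and viewed, at most 14 in all, crops included, and the job is handed in when it is done.

Besides the shell and the picture viewer there is one more tool, called after "Request:" as name(argument=value, ...), one argument or row to a line, values as JSON. jog_arm: Moves the arm, as the interface text tells. Its arguments: {"type":"object","properties":{"rows":{"type":"array"},"claw":{"type":"number"}},"required":["rows"]}

```bash
mkdir -p pics; cat > h.py <<'E'
import numpy as np, cv2
from station import *
def K(n):
    m=camera_model(n); f=210/np.tan(np.radians(m["fovy"]/2)); return m,f
def px2w(n,uv,z):
    m,f=K(n); out=[]
    for u,v in uv:
        d=np.array([(u-m["cx"])/f,(v-m["cy"])/f]); s=d.copy()
        for _ in range(30): s=d/(1+m["k1"]*(s@s))
        r=np.array(m["rotation"])@np.array([s[0],s[1],1]); e=np.array(m["eye"])
        out.append(e+r*(z-e[2])/r[2])
    return np.array(out)
def w2px(n,P):
    m,f=K(n); c=(np.atleast_2d(P)-np.array(m["eye"]))@np.array(m["rotation"])
    s=c[:,:2]/c[:,2:]; s=s*(1+m["k1"]*(s**2).sum(1,keepdims=True))
    return s*f+[m["cx"],m["cy"]]
def save(n,f):
    im=capture(n); cv2.imwrite("pics/"+f,im[:,:,::-1]); return im
E
python3 - <<'E'
from h import *
save("top","t0.png");save("side","s0.png")
print(camera_model("top"),camera_model("side"),finger_overhang);s=sense();print(s)
E
```

```text
{'fovy': 46.47707359973157, 'cx': 277.78904407171734, 'cy': 212.27688644899928, 'k1': -0.06963808721106302, 'eye': array([ 5.31005220e-01, -7.45856907e-04,  7.61201757e-01]), 'rotation': array([[-0.01684147, -0.99731068,  0.07132866],
       [-0.99975096,  0.01575209, -0.01580778],
       [ 0.01464169, -0.07157712, -0.9973276 ]])} {'fovy': 43.81484072921797, 'cx': 282.5212468278288, 'cy': 215.55519340077637, 'k1': -0.19500927170799656, 'eye': array([0.45181683, 0.57925111, 0.6409443 ]), 'rotation': array([[-0.97394207, -0.16816647,  0.15217385],
       [-0.2261092 ,  0.66776071, -0.70920397],
       [ 0.01764861, -0.72513149, -0.68838423]])} 0.0697
{'time_s': 0.1, 'joints': array([ 8.45459582e+01,  2.20898008e+01,  3.86622004e-01, -2.47369916e-02,
       -6.84117640e+01, -1.48161777e+01]), 'joint_velocities': array([ 0.00286761, -0.13370856,  0.14093431,  0.19202354,  0.03988951,
       -0.00640686]), 'effort': array([-1.03853276e-03, -3.91688347e+01,  1.87935913e+01,  4.23193038e+00,
        1.34829531e-02, -6.88412092e-05]), 'tcp_pos': array([0.21637479, 0.58592167, 0.29122732]), 'ee_rot': array([[ 9.38013985e-01, -3.46596906e-01, -5.90312630e-04],
       [-3.46597386e-01, -9.38011948e-01, -1.95885658e-03],
       [ 1.25213333e-04,  2.04203569e-03, -9.99997907e-01]]), 'wrist_force': array([ 0.42379021,  0.65803143, -0.15101229]), 'moment': array([-0.03553103,  0.0072198 , -0.00552803]), 'gripper_force': 0.0, 'gripper_width': 0.9985421518807783}
```

View pics/t0.png

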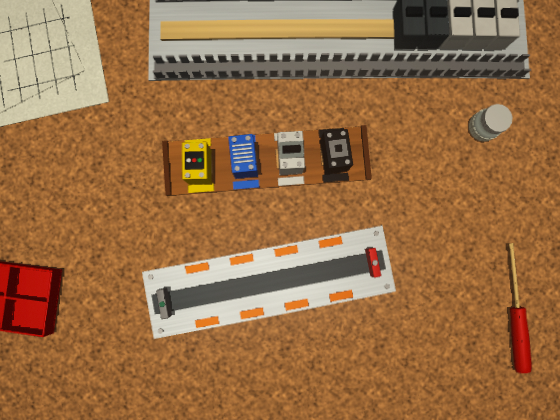

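View pics/s0.png

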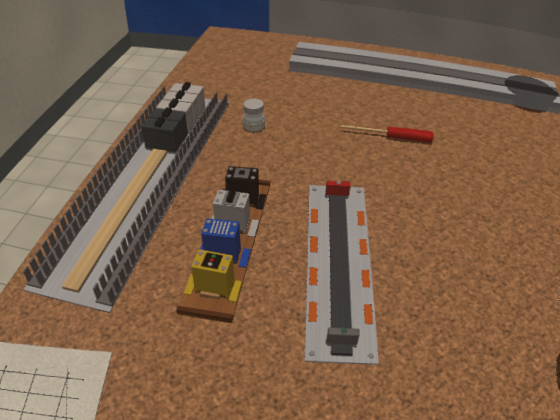

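The top view has +x up and +y to the left. The rack order from the left is yellow (196,160), blue (243,155), white (290,152), black (336,150). The red stop is at (375,262), the right end of the rail, so yellow goes rightmost and black goes next to the grey stop at (164,303).

```bash
python3 - <<'E'
from h import *
im=cv2.imread("pics/t0.png")
cv2.imwrite("pics/c0.png",cv2.resize(im[120:200,160:375],None,fx=3.7,fy=3.7,interpolation=cv2.INTER_CUBIC))
hsv=cv2.cvtColor(im,cv2.COLOR_BGR2HSV)
m=cv2.inRange(hsv,(5,190,180),(16,255,255)); m[:220]=0;m[345:]=0; m[:,:140]=0; m[:,400:]=0
n,l,st,c=cv2.connectedComponentsWithStats(m)
c=[c[i] for i in range(1,n) if st[i,4]>60]; print(len(c))
w=px2w("top",c,.0035); print(w.round(4))
print("stop red", px2w("top",[(375,262)],.0365))
w=w[np.argsort(w[:,1])]; mid=[(w[2*i]+w[2*i+1])/2 for i in range(4)]
mid=np.array(mid);print(mid.round(4), np.diff(mid,axis=0))
E
```

```text
8
[[ 0.5381 -0.0934  0.0035]
 [ 0.5261 -0.0243  0.0035]
 [ 0.5141  0.0448  0.0035]
 [ 0.5018  0.1139  0.0035]
 [ 0.4554 -0.108   0.0035]
 [ 0.4431 -0.0385  0.0035]
 [ 0.4311  0.0301  0.0035]
 [ 0.4188  0.0991  0.0035]]
stop red [[ 0.50656357 -0.15529243  0.0365    ]]
[[ 0.4968 -0.1007  0.0035]
 [ 0.4846 -0.0314  0.0035]
 [ 0.4726  0.0375  0.0035]
 [ 0.4603  0.1065  0.0035]] [[-0.01215441  0.06926957  0.        ]
 [-0.01201349  0.0688996   0.        ]
 [-0.01230054  0.0690331   0.        ]]
```

View pics/c0.png

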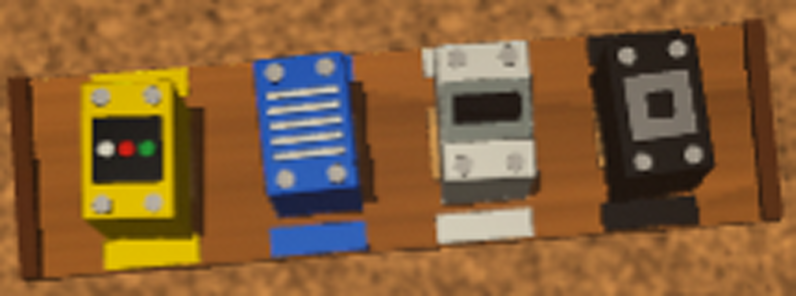

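The crop shows four screw heads on each module top. I'll use these for module centres and yaws.

```bash
cat >> h.py <<'E'
MID=np.array([[.4968,-.1007],[.4846,-.0314],[.4726,.0375],[.4603,.1065]]) # yellow blue white black
RY=10.0
def plan(x,y,yaw,z):
    "turn & tool shift: tool y -> world heading yaw-180"
    s=sense(); R=np.array(s["ee_rot"]); p=np.array(s["tcp_pos"])
    h=np.degrees(np.arctan2(R[1,1],R[0,1])); t=(yaw-180-h+180)%360-180
    a=np.radians(yaw-180); ty=np.array([np.cos(a),np.sin(a),0]); tz=np.array([0,0,-1.]); tx=np.cross(ty,tz)
    d=np.array([x,y,z])-p
    print("t",round(s["time_s"],2),"tool turn",round(np.radians(-t),4),"shift",np.round([tx@d,ty@d,tz@d],4),"w",round(s["gripper_width"],3),"F",round(s["gripper_force"],1))
E
python3 - <<'E'
from h import *
B=dict(y=[(101,96),(152,96),(102,205),(153,204)],b=[(275,72),(325,66),(286,179),(337,173)],w=[(457,58),(508,54),(463,164),(514,163)],k=[(627,56),(678,48),(643,162),(694,154)])
for k,b in B.items():
    uv=[((x+.5)/3.7-.5+160,(y+.5)/3.7-.5+120) for x,y in b]
    P=px2w("top",uv,.070); c=P.mean(0); dx=P[0]+P[1]-P[2]-P[3]; dy=P[0]+P[2]-P[1]-P[3]
    print(k,c.round(4),"yaw",np.degrees([np.arctan2(dx[1],dx[0]),np.arctan2(-dy[0],dy[1])]).round(1),"size",np.linalg.norm([dx,dy],axis=1)/2)
# tabs
tb=dict(y=(152,254),b=(318,240),w=(485,226),k=(650,213))
print(px2w("top",[((x+.5)/3.7-.5+160,(y+.5)/3.7-.5+120) for x,y in tb.values()],.006).round(4))
plan(.62,.115,0,.2)
E
```

```text
y [0.6569 0.1068 0.07  ] yaw [ 0.4 -0.4] size [0.04240366 0.01972448]
b [0.6666 0.0377 0.07  ] yaw [5.5 6. ] size [0.04217595 0.01964548]
w [ 0.6707 -0.0319  0.07  ] yaw [2.  2.1] size [0.04227371 0.01979138]
k [ 0.6717 -0.1     0.07  ] yaw [6.9 8.3] size [0.04212508 0.02018374]
[[ 0.6243  0.1064  0.006 ]
 [ 0.6291  0.0366  0.006 ]
 [ 0.6339 -0.0337  0.006 ]
 [ 0.6385 -0.1034  0.006 ]]
t 0.1 tool turn 1.2169 shift [ 0.4709 -0.4036  0.0912] w 0.999 F 0.0
```

Request:
jog_arm(
  rows=[
    [[0, 0, 0, 0.174], [0, 0, 0, 0.174], [0, 0, 0, 0.174], [0, 0, 0, 0.174], [0, 0, 0, 0.174], [0, 0, 0, 0.174], [0, 0, 0, 0.173], [0.04, -0.0367, 0.007, 0], [0.04, -0.0367, 0.007, 0], [0.04, -0.0367, 0.007, 0], [0.04, -0.0367, 0.007, 0], [0.04, -0.0367, 0.007, 0], [0.04, -0.0367, 0.007, 0], [0.04, -0.0367, 0.007, 0], [0.04, -0.0367, 0.007, 0], [0.04, -0.0367, 0.007, 0], [0.04, -0.0367, 0.007, 0], [0.04, -0.0367, 0.007, 0], [0.039, -0.0367, 0.007, 0]],
  ],
  claw=1,
)

```text
time_s: 2.48
tcp_pos: [0.6577, 0.1058, 0.2075]
ee_rot: [[-0.0, -1.0, -0.001], [-1.0, 0.0, -0.0], [0.0, 0.001, -1.0]]
wrist_force: [0.8, 0.1, 0.2]
gripper_width: 0.999
gripper_force: 0.0
```

```bash
python3 - <<'E'
from h import *
plan(.6569,.1068,0,.09)
E
```

```text
t 2.48 tool turn -0.0001 shift [-0.001   0.0008  0.1175] w 0.999 F 0.0
```

Request:
jog_arm(
  rows=[
    [[-0.001, 0.0008, 0.03, 0], [0, 0, 0.03, 0], [0, 0, 0.03, 0], [0, 0, 0.018, 0], [0, 0, 0.009, 0], [0, 0, 0, 0]],
  ],
)

```text
time_s: 3.22
tcp_pos: [0.6562, 0.1084, 0.0911]
ee_rot: [[0.0, -1.0, -0.0], [-1.0, -0.0, -0.0], [0.0, 0.0, -1.0]]
wrist_force: [0.2, -0.5, 0.6]
gripper_width: 1.0
gripper_force: 0.0
```

Request:
jog_arm(
  rows=[
    [[0, 0, 0, 0], [0, 0, 0, 0], [0, 0, 0, 0], [0, 0, 0, 0], [0, 0, 0, 0], [0, 0, 0, 0], [0, 0, 0, 0], [0, 0, 0, 0]],
  ],
  claw=0.3,
)

```text
time_s: 4.22
tcp_pos: [0.6564, 0.1084, 0.0916]
ee_rot: [[0.0, -1.0, 0.001], [-1.0, -0.0, 0.0], [-0.0, -0.001, -1.0]]
wrist_force: [0.9, -0.1, 2.7]
gripper_width: 0.623
gripper_force: 30.0
```

Request:
jog_arm(
  rows=[
    [[0, 0, -0.01, 0], [0, 0, -0.02, 0], [0, 0, -0.03, 0], [0, 0, -0.03, 0], [0, 0, -0.01, 0], [0, 0, 0, 0], [0, 0, 0, 0]],
  ],
)

```text
time_s: 5.1
tcp_pos: [0.6552, 0.1081, 0.1894]
ee_rot: [[-0.0, -1.0, -0.003], [-1.0, 0.0, -0.001], [0.001, 0.003, -1.0]]
wrist_force: [0.3, -0.6, -2.3]
gripper_width: 0.617
gripper_force: 30.0
```

```bash
python3 - <<'E'
from h import *
save("side","s1.png")
plan(*MID[0],RY,.19); plan(*MID[0],RY,.0865)
E
```

```text
t 5.15 tool turn -0.1748 shift [ 0.1781  0.1924 -0.0006] w 0.623 F 30.0
t 5.15 tool turn -0.1748 shift [0.1781 0.1924 0.1029] w 0.623 F 30.0
```

View pics/s1.png

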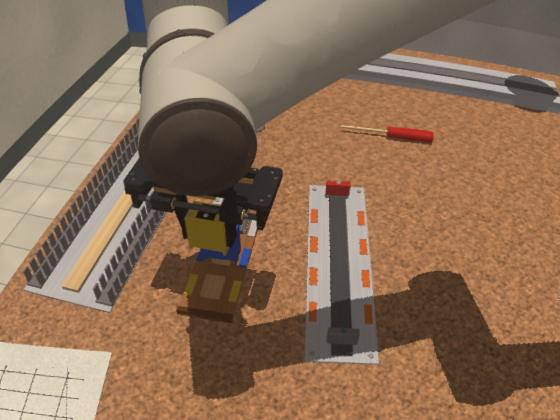

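The yellow module is gripped at 54 mm opening and lifted upright. Next I carry it over the bay.

Request:
jog_arm(
  rows=[
    [[0, 0, 0, -0.0875], [0, 0, 0, -0.0875], [0.0126, 0.0138, 0, 0], [0.0252, 0.0275, 0, 0], [0.0252, 0.0275, 0, 0], [0.0252, 0.0275, 0, 0], [0.0252, 0.0275, 0, 0], [0.0252, 0.0275, 0, 0], [0.0252, 0.0275, 0, 0], [0.0126, 0.0136, 0, 0], [0, 0, 0, 0], [0, 0, 0, 0]],
  ],
)

```text
time_s: 6.65
tcp_pos: [0.4979, -0.0987, 0.1913]
ee_rot: [[0.174, -0.985, 0.001], [-0.985, -0.174, -0.0], [0.0, -0.001, -1.0]]
wrist_force: [-0.7, 0.7, -1.2]
gripper_width: 0.618
gripper_force: 30.0
```

```bash
python3 - <<'E'
from h import *
plan(*MID[0],RY,.089)
E
```

```text
t 6.65 tool turn 0.0005 shift [0.0018 0.0015 0.1023] w 0.618 F 30.0
```

Request:
jog_arm(
  rows=[
    [[0, 0.0015, 0.03, 0], [0, 0, 0.03, 0], [0, 0, 0.02, 0], [0, 0, 0.012, 0], [0, 0, 0.005, 0], [0, 0, 0.002, 0], [0, 0, 0.002, 0], [0, 0, 0, 0]],
  ],
)

```text
time_s: 7.65
tcp_pos: [0.4961, -0.0992, 0.0907]
ee_rot: [[0.174, -0.985, 0.001], [-0.985, -0.174, 0.0], [0.0, -0.001, -1.0]]
wrist_force: [1.2, 0.8, -0.5]
gripper_width: 0.618
gripper_force: 30.0
```

Request:
jog_arm(
  rows=[
    [[0, 0, 0, 0], [0, 0, 0, 0], [0, 0, 0, 0], [0, 0, 0, 0], [0, 0, 0, 0], [0, 0, 0, 0]],
  ],
  claw=1,
)

```text
time_s: 8.4
tcp_pos: [0.4959, -0.0992, 0.0902]
ee_rot: [[0.174, -0.985, -0.0], [-0.985, -0.174, -0.0], [0.0, 0.0, -1.0]]
wrist_force: [0.4, -0.2, -0.2]
gripper_width: 0.999
gripper_force: 0.0
```

Request:
jog_arm(
  rows=[
    [[0, 0, -0.02, 0], [0, 0, -0.03, 0], [0, 0, -0.03, 0], [0, 0, -0.02, 0], [0, 0, 0, 0]],
  ],
)

```text
time_s: 9.02
tcp_pos: [0.4966, -0.0991, 0.1916]
ee_rot: [[0.174, -0.985, 0.004], [-0.985, -0.174, 0.0], [0.0, -0.004, -1.0]]
wrist_force: [-0.0, -0.4, -0.4]
gripper_width: 1.001
gripper_force: 0.0
```

```bash
python3 - <<'E'
from h import *
plan(.6666,.0377,5.7,.0905)
E
```

```text
t 9.03 tool turn 0.0757 shift [-0.1193 -0.1827  0.1011] w 1.001 F 0.0
```

Request:
jog_arm(
  rows=[
    [[0, 0, 0, 0.0757], [-0.0119, -0.0183, 0, 0], [-0.0239, -0.0365, 0, 0], [-0.0239, -0.0365, 0, 0], [-0.0239, -0.0365, 0, 0], [-0.0239, -0.0365, 0, 0], [-0.0119, -0.0183, 0, 0], [0, 0, 0, 0], [0, 0, 0, 0]],
  ],
)

```text
time_s: 10.15
tcp_pos: [0.6652, 0.0378, 0.1891]
ee_rot: [[0.099, -0.995, -0.002], [-0.995, -0.099, -0.0], [0.0, 0.002, -1.0]]
wrist_force: [0.2, -0.8, 0.5]
gripper_width: 1.001
gripper_force: 0.0
```

```bash
python3 - <<'E'
from h import *
plan(.6666,.0377,5.7,.0905)
E
```

```text
t 10.15 tool turn 0.0002 shift [ 0.0002 -0.0014  0.0986] w 1.001 F 0.0
```

Request:
jog_arm(
  rows=[
    [[0, -0.001, 0.03, 0], [0, 0, 0.03, 0], [0, 0, 0.02, 0], [0, 0, 0.012, 0], [0, 0, 0.007, 0], [0, 0, 0, 0]],
  ],
)

```text
time_s: 10.9
tcp_pos: [0.6667, 0.0377, 0.0914]
ee_rot: [[0.099, -0.995, 0.0], [-0.995, -0.099, -0.0], [0.0, -0.0, -1.0]]
wrist_force: [0.1, -0.2, 0.8]
gripper_width: 0.999
gripper_force: 0.0
```

Request:
jog_arm(
  rows=[
    [[0, 0, 0, 0], [0, 0, 0, 0], [0, 0, 0, 0], [0, 0, 0, 0], [0, 0, 0, 0], [0, 0, 0, 0], [0, 0, 0, 0], [0, 0, 0, 0]],
  ],
  claw=0.3,
)

```text
time_s: 11.9
tcp_pos: [0.6667, 0.0378, 0.0914]
ee_rot: [[0.099, -0.995, -0.0], [-0.995, -0.099, -0.0], [0.0, 0.0, -1.0]]
wrist_force: [-1.6, 0.4, 2.7]
gripper_width: 0.621
gripper_force: 30.0
```

Request:
jog_arm(
  rows=[
    [[0, 0, -0.01, 0], [0, 0, -0.02, 0], [0, 0, -0.03, 0], [0, 0, -0.03, 0], [0, 0, -0.01, 0], [0, 0, 0, 0], [0, 0, 0, 0]],
  ],
)

```text
time_s: 12.78
tcp_pos: [0.6659, 0.0377, 0.1895]
ee_rot: [[0.099, -0.995, -0.003], [-0.995, -0.099, -0.0], [0.0, 0.003, -1.0]]
wrist_force: [-0.3, -0.3, -1.5]
gripper_width: 0.617
gripper_force: 30.0
```

```bash
python3 - <<'E'
from h import *
plan(*MID[1],RY,.089)
im=save("top","t1.png"); 
E
```

```text
t 12.78 tool turn -0.0756 shift [0.0366 0.1905 0.1005] w 0.617 F 30.0
```

View pics/t1.png

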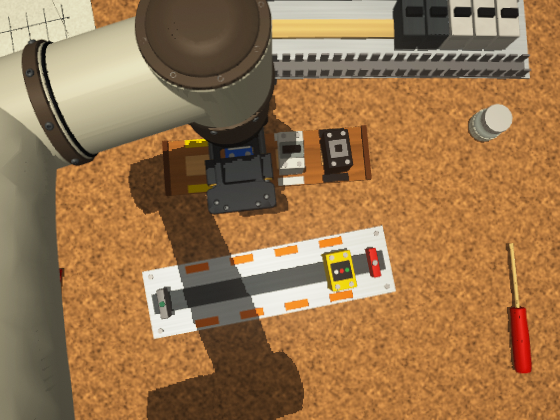

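Yellow sits square in the bay by the red stop (341,270), blue is in the gripper, and white (290,150) and black (336,150) are undisturbed. Next is blue.

Request:
jog_arm(
  rows=[
    [[0, 0, 0, -0.0756], [0.0035, 0.0155, 0, 0], [0.0061, 0.032, 0, 0], [0.0061, 0.032, 0, 0], [0.0061, 0.032, 0, 0], [0.0061, 0.032, 0, 0], [0.0061, 0.032, 0, 0], [0.0026, 0.015, 0, 0], [0, 0, 0, 0], [0, 0, 0, 0]],
  ],
)

```text
time_s: 14.08
tcp_pos: [0.4868, -0.031, 0.1914]
ee_rot: [[0.175, -0.985, 0.001], [-0.985, -0.175, 0.0], [0.0, -0.001, -1.0]]
wrist_force: [-0.2, -0.1, -2.9]
gripper_width: 0.62
gripper_force: 30.0
```

```bash
python3 - <<'E'
from h import *
plan(*MID[1],RY,.089)
E
```

```text
t 14.07 tool turn 0.0009 shift [0.     0.0023 0.1024] w 0.62 F 30.0
```

Request:
jog_arm(
  rows=[
    [[0, 0.0015, 0.03, 0], [0, 0, 0.03, 0], [0, 0, 0.02, 0], [0, 0, 0.012, 0], [0, 0, 0.005, 0], [0, 0, 0.002, 0], [0, 0, 0.002, 0], [0, 0, 0, 0]],
  ],
)

```text
time_s: 15.08
tcp_pos: [0.4842, -0.0316, 0.0906]
ee_rot: [[0.174, -0.985, 0.001], [-0.985, -0.174, 0.0], [-0.0, -0.001, -1.0]]
wrist_force: [0.2, 0.2, -1.7]
gripper_width: 0.618
gripper_force: 30.0
```

Request:
jog_arm(
  rows=[
    [[0, 0, 0, 0], [0, 0, 0, 0], [0, 0, 0, 0], [0, 0, 0, 0], [0, 0, 0, 0], [0, 0, 0, 0]],
  ],
  claw=1,
)

```text
time_s: 15.82
tcp_pos: [0.4841, -0.0316, 0.0902]
ee_rot: [[0.174, -0.985, -0.0], [-0.985, -0.174, -0.0], [0.0, 0.0, -1.0]]
wrist_force: [0.8, 0.6, 0.1]
gripper_width: 0.996
gripper_force: 0.0
```

Request:
jog_arm(
  rows=[
    [[0, 0, -0.02, 0], [0, 0, -0.03, 0], [0, 0, -0.03, 0], [0, 0, -0.02, 0], [0, 0, 0, 0]],
  ],
)

```text
time_s: 16.45
tcp_pos: [0.4848, -0.0314, 0.1917]
ee_rot: [[0.174, -0.985, 0.004], [-0.985, -0.174, 0.001], [-0.0, -0.004, -1.0]]
wrist_force: [0.5, -0.1, -0.7]
gripper_width: 1.0
gripper_force: 0.0
```

```bash
python3 - <<'E'
from h import *
plan(.6707,-.0319,2,.0905)
E
```

```text
t 16.45 tool turn 0.1401 shift [ 0.0069 -0.1858  0.1012] w 1.0 F 0.0
```

Request:
jog_arm(
  rows=[
    [[0, 0, 0, 0.07], [0, 0, 0, 0.07], [0.0009, -0.0186, 0, 0], [0.0012, -0.037, 0, 0], [0.0012, -0.037, 0, 0], [0.0012, -0.037, 0, 0], [0.0012, -0.037, 0, 0], [0.0012, -0.0186, 0, 0], [0, 0, 0, 0], [0, 0, 0, 0]],
  ],
)

```text
time_s: 17.7
tcp_pos: [0.6683, -0.0321, 0.1889]
ee_rot: [[0.035, -0.999, -0.003], [-0.999, -0.035, -0.0], [0.0, 0.003, -1.0]]
wrist_force: [-0.3, 1.3, -0.1]
gripper_width: 1.0
gripper_force: 0.0
```

```bash
python3 - <<'E'
from h import *
plan(.6707,-.0319,2,.0905)
E
```

```text
t 17.7 tool turn -0.0003 shift [-0.0001 -0.0024  0.0984] w 1.0 F 0.0
```

Request:
jog_arm(
  rows=[
    [[0, -0.0015, 0.03, 0], [0, 0, 0.03, 0], [0, 0, 0.02, 0], [0, 0, 0.012, 0], [0, 0, 0.007, 0], [0, 0, 0, 0]],
  ],
)

```text
time_s: 18.45
tcp_pos: [0.6708, -0.032, 0.0913]
ee_rot: [[0.035, -0.999, -0.0], [-0.999, -0.035, -0.0], [0.0, 0.0, -1.0]]
wrist_force: [0.1, -0.7, 1.1]
gripper_width: 1.0
gripper_force: 0.0
```

Request:
jog_arm(
  rows=[
    [[0, 0, 0, 0], [0, 0, 0, 0], [0, 0, 0, 0], [0, 0, 0, 0], [0, 0, 0, 0], [0, 0, 0, 0], [0, 0, 0, 0], [0, 0, 0, 0]],
  ],
  claw=0.3,
)

```text
time_s: 19.45
tcp_pos: [0.6708, -0.032, 0.0914]
ee_rot: [[0.035, -0.999, -0.0], [-0.999, -0.035, -0.0], [0.0, 0.0, -1.0]]
wrist_force: [-1.4, -0.1, 2.9]
gripper_width: 0.619
gripper_force: 30.0
```

Request:
jog_arm(
  rows=[
    [[0, 0, -0.01, 0], [0, 0, -0.02, 0], [0, 0, -0.03, 0], [0, 0, -0.03, 0], [0, 0, -0.01, 0], [0, 0, 0, 0], [0, 0, 0, 0]],
  ],
)

```text
time_s: 20.32
tcp_pos: [0.67, -0.032, 0.1894]
ee_rot: [[0.034, -0.999, -0.003], [-0.999, -0.034, 0.0], [-0.0, 0.003, -1.0]]
wrist_force: [-0.8, -0.6, -3.1]
gripper_width: 0.618
gripper_force: 30.0
```

```bash
python3 - <<'E'
from h import *
plan(*MID[2],RY,.089)
E
```

```text
t 20.32 tool turn -0.1401 shift [-0.1028  0.1823  0.1004] w 0.618 F 30.0
```

Request:
jog_arm(
  rows=[
    [[0, 0, 0, -0.07], [0, 0, 0, -0.07], [-0.0098, 0.0153, 0, 0], [-0.0166, 0.0303, 0, 0], [-0.0166, 0.0303, 0, 0], [-0.0166, 0.0303, 0, 0], [-0.0166, 0.0303, 0, 0], [-0.0166, 0.0303, 0, 0], [-0.01, 0.0153, 0, 0], [0, 0, 0, 0], [0, 0, 0, 0]],
  ],
)

```text
time_s: 21.7
tcp_pos: [0.4747, 0.0377, 0.1913]
ee_rot: [[0.174, -0.985, 0.001], [-0.985, -0.174, 0.0], [0.0, -0.001, -1.0]]
wrist_force: [0.1, -0.8, -2.8]
gripper_width: 0.62
gripper_force: 30.0
```

```bash
python3 - <<'E'
from h import *
plan(*MID[2],RY,.089)
E
```

```text
t 21.7 tool turn 0.0006 shift [-1.000e-04  2.100e-03  1.023e-01] w 0.62 F 30.0
```

Request:
jog_arm(
  rows=[
    [[0, 0.0012, 0.03, 0], [0, 0, 0.03, 0], [0, 0, 0.02, 0], [0, 0, 0.012, 0], [0, 0, 0.005, 0], [0, 0, 0.002, 0], [0, 0, 0.002, 0], [0, 0, 0, 0]],
  ],
)

```text
time_s: 22.7
tcp_pos: [0.4727, 0.0374, 0.0906]
ee_rot: [[0.174, -0.985, 0.001], [-0.985, -0.174, 0.0], [-0.0, -0.001, -1.0]]
wrist_force: [-0.2, -0.2, -2.0]
gripper_width: 0.616
gripper_force: 30.0
```

Request:
jog_arm(
  rows=[
    [[0, 0, 0, 0], [0, 0, 0, 0], [0, 0, 0, 0], [0, 0, 0, 0], [0, 0, 0, 0], [0, 0, 0, 0]],
  ],
  claw=1,
)

```text
time_s: 23.45
tcp_pos: [0.4725, 0.0373, 0.0902]
ee_rot: [[0.174, -0.985, -0.0], [-0.985, -0.174, -0.0], [0.0, 0.0, -1.0]]
wrist_force: [-0.0, -0.2, -0.1]
gripper_width: 0.994
gripper_force: 0.0
```

Request:
jog_arm(
  rows=[
    [[0, 0, -0.02, 0], [0, 0, -0.03, 0], [0, 0, -0.03, 0], [0, 0, -0.02, 0], [0, 0, 0, 0]],
  ],
)

```text
time_s: 24.08
tcp_pos: [0.4732, 0.0376, 0.1916]
ee_rot: [[0.174, -0.985, 0.004], [-0.985, -0.174, 0.001], [-0.001, -0.004, -1.0]]
wrist_force: [0.9, -0.9, -0.9]
gripper_width: 1.0
gripper_force: 0.0
```

```bash
python3 - <<'E'
from h import *
plan(.6717,-.1,7.2,.0905)
E
```

```text
t 24.07 tool turn 0.0494 shift [ 0.1614 -0.1797  0.1011] w 1.0 F 0.0
```

Request:
jog_arm(
  rows=[
    [[0, 0, 0, 0.0494], [0.0161, -0.018, 0, 0], [0.0323, -0.036, 0, 0], [0.0323, -0.036, 0, 0], [0.0323, -0.036, 0, 0], [0.0323, -0.036, 0, 0], [0.0161, -0.018, 0, 0], [0, 0, 0, 0], [0, 0, 0, 0]],
  ],
)

```text
time_s: 25.2
tcp_pos: [0.6702, -0.1, 0.1888]
ee_rot: [[0.125, -0.992, -0.003], [-0.992, -0.125, 0.0], [-0.001, 0.003, -1.0]]
wrist_force: [-0.7, 0.6, 0.2]
gripper_width: 1.0
gripper_force: 0.0
```

```bash
python3 - <<'E'
from h import *
plan(.6717,-.1,7.2,.0905)
E
```

```text
t 25.2 tool turn -0.0003 shift [ 0.0002 -0.0014  0.0983] w 1.0 F 0.0
```

Request:
jog_arm(
  rows=[
    [[0, -0.001, 0.03, 0], [0, 0, 0.03, 0], [0, 0, 0.02, 0], [0, 0, 0.012, 0], [0, 0, 0.007, 0], [0, 0, 0, 0]],
  ],
)

```text
time_s: 25.95
tcp_pos: [0.6722, -0.0999, 0.0914]
ee_rot: [[0.126, -0.992, -0.0], [-0.992, -0.126, -0.0], [0.0, 0.0, -1.0]]
wrist_force: [0.1, -0.9, 0.5]
gripper_width: 0.997
gripper_force: 0.0
```

Request:
jog_arm(
  rows=[
    [[0, 0, 0, 0], [0, 0, 0, 0], [0, 0, 0, 0], [0, 0, 0, 0], [0, 0, 0, 0], [0, 0, 0, 0], [0, 0, 0, 0], [0, 0, 0, 0]],
  ],
  claw=0.3,
)

```text
time_s: 26.95
tcp_pos: [0.6722, -0.1002, 0.0914]
ee_rot: [[0.125, -0.992, -0.0], [-0.992, -0.125, -0.0], [0.0, 0.0, -1.0]]
wrist_force: [-1.5, -0.4, 1.5]
gripper_width: 0.616
gripper_force: 30.0
```

Request:
jog_arm(
  rows=[
    [[0, 0, -0.01, 0], [0, 0, -0.02, 0], [0, 0, -0.03, 0], [0, 0, -0.03, 0], [0, 0, -0.01, 0], [0, 0, 0, 0], [0, 0, 0, 0]],
  ],
)

```text
time_s: 27.82
tcp_pos: [0.6715, -0.1001, 0.1894]
ee_rot: [[0.125, -0.992, -0.003], [-0.992, -0.125, 0.0], [-0.001, 0.003, -1.0]]
wrist_force: [0.1, -0.8, -1.9]
gripper_width: 0.618
gripper_force: 30.0
```

```bash
python3 - <<'E'
from h import *
plan(*MID[3],RY,.089)
E
```

```text
t 27.82 tool turn -0.0494 shift [-0.2401  0.1721  0.1004] w 0.618 F 30.0
```

Request:
jog_arm(
  rows=[
    [[0, 0, 0, -0.0494], [-0.0171, 0.0121, 0, 0], [-0.0343, 0.0245, 0, 0], [-0.0343, 0.0245, 0, 0], [-0.0343, 0.0245, 0, 0], [-0.0343, 0.0245, 0, 0], [-0.0343, 0.0245, 0, 0], [-0.0343, 0.0245, 0, 0], [-0.0172, 0.0125, 0, 0], [0, 0, 0, 0], [0, 0, 0, 0]],
  ],
)

```text
time_s: 29.2
tcp_pos: [0.4617, 0.1062, 0.1908]
ee_rot: [[0.174, -0.985, -0.001], [-0.985, -0.174, -0.001], [0.0, 0.001, -1.0]]
wrist_force: [-0.4, 0.7, -1.3]
gripper_width: 0.618
gripper_force: 30.0
```

```bash
python3 - <<'E'
from h import *
plan(*MID[3],RY,.089)
E
```

```text
t 29.2 tool turn 0.0004 shift [-0.0005  0.0014  0.1018] w 0.618 F 30.0
```

After release I'll also retreat sideways so the camera has a clear view.

Request:
jog_arm(
  rows=[
    [[0, 0.001, 0.03, 0], [0, 0, 0.03, 0], [0, 0, 0.02, 0], [0, 0, 0.012, 0], [0, 0, 0.005, 0], [0, 0, 0.002, 0], [0, 0, 0.002, 0], [0, 0, 0, 0]],
  ],
)

```text
time_s: 30.2
tcp_pos: [0.4607, 0.1064, 0.0906]
ee_rot: [[0.174, -0.985, 0.001], [-0.985, -0.174, 0.0], [-0.0, -0.001, -1.0]]
wrist_force: [-0.6, 0.3, -0.8]
gripper_width: 0.614
gripper_force: 30.0
```

Request:
jog_arm(
  rows=[
    [[0, 0, 0, 0], [0, 0, 0, 0], [0, 0, 0, 0], [0, 0, 0, 0], [0, 0, 0, 0], [0, 0, 0, 0]],
  ],
  claw=1,
)

```text
time_s: 30.95
tcp_pos: [0.4605, 0.1062, 0.0903]
ee_rot: [[0.174, -0.985, 0.0], [-0.985, -0.174, -0.0], [0.0, -0.0, -1.0]]
wrist_force: [-0.9, -0.5, -0.6]
gripper_width: 0.995
gripper_force: 0.0
```

Request:
jog_arm(
  rows=[
    [[0, 0, -0.02, 0], [0, 0, -0.03, 0], [0, 0, -0.03, 0], [0, 0, -0.03, 0], [-0.03, 0, 0, 0], [-0.04, 0, 0, 0], [-0.04, 0, 0, 0], [-0.04, 0, 0, 0], [-0.04, 0, 0, 0], [-0.04, 0, 0, 0], [-0.04, 0, 0, 0], [-0.04, 0, 0, 0], [-0.03, 0, 0, 0], [0, 0, 0, 0], [0, 0, 0, 0]],
  ],
)

```text
time_s: 32.83
tcp_pos: [0.4011, 0.4405, 0.1999]
ee_rot: [[0.174, -0.985, -0.001], [-0.985, -0.174, -0.001], [0.001, 0.001, -1.0]]
wrist_force: [-0.2, -0.5, 0.2]
gripper_width: 0.998
gripper_force: 0.0
```

```bash
python3 - <<'E'
from h import *
im=save("top","t2.png"); save("side","s2.png")
cv2.imwrite("pics/c2.png",cv2.resize(im[225:345,140:400,::-1],None,fx=3,fy=3,interpolation=cv2.INTER_CUBIC))
E
```

```text
(no output)
```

View pics/c2.png

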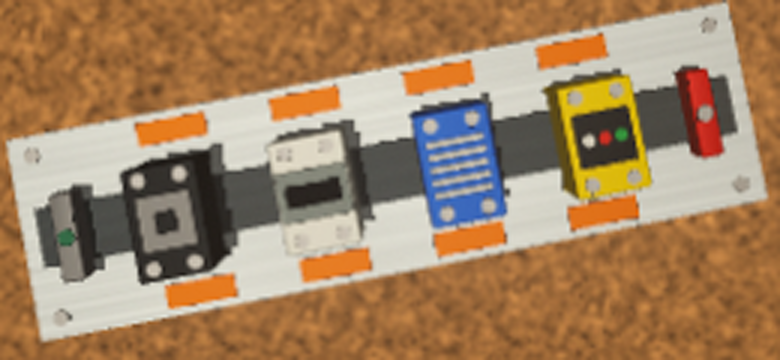

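View pics/s2.png

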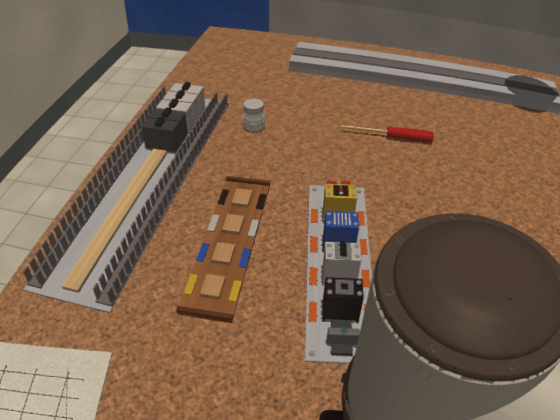

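All four sit on the rail in order, with yellow (600,135) next to the red stop, then blue (458,163), white (314,193) and black (170,220). I'll check them numerically from the screw heads, then hand in if they're within tolerance.

```bash
python3 - <<'E'
from h import *
B=[[(575,98),(615,90),(593,186),(634,177)],[(430,126),(472,118),(446,214),(488,206)],[(284,154),(325,146),(301,241),(343,232)],[(138,181),(179,173),(153,270),(195,261)]]
a=np.radians(RY); X=np.array([np.cos(a),np.sin(a)]);Y=np.array([-np.sin(a),np.cos(a)]); ok=True
for i,b in enumerate(B):
    P=px2w("top",[((x+.5)/3-.5+140,(y+.5)/3-.5+225) for x,y in b],.0665)[:,:2]
    e=P.mean(0)-MID[i]; dx=P[0]+P[1]-P[2]-P[3]; yaw=np.degrees(np.arctan2(dx[1],dx[0]))
    print(i,"x",round(e@X,4),"y",round(e@Y,4),"yaw",round(yaw-RY,1),"len",np.linalg.norm(dx)/2)
    ok&=abs(e@X)<.007 and abs(e@Y)<.008 and abs(yaw-RY)<6
if ok: print(finish_job())
E
```

```text
0 x -0.0003 y 0.0006 yaw 0.7 len 0.04208560806759463
1 x -0.0001 y 0.0003 yaw -0.7 len 0.041938657457586855
2 x 0.0003 y 0.0 yaw 0.7 len 0.04129720267436595
3 x 0.0006 y 0.0002 yaw -0.5 len 0.04200932493029582
the job is handed in; nothing more can be done
None
```

Job handed in at about 33 s: from the red stop the rail holds yellow, blue, white and black, each measured within 1 mm of its bay centre and 1° of square and looking seated in the pictures; the judge's result was not reported back.

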